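# Deposit the sample tin under the sprung flap

### The job

Deposit the small sample tin in the deposit box: press the long bar beside the lane down with one fingertip to hold the spring-closed flap open, and while it is held push the tin along the lane with the other fingertip until it drops off the edge into the box. Only push the tin, do not lift it, and do not ram it against the flap. Once it is in, let the flap close again, and leave the other things on the bench where they are.

Things in the scene. Friction and masses are not known exactly. Their poses are not given: they have to be found in the camera images.
- deposit_box: Deposit box, fixed: low grey housing 170 mm long (its x), 72 wide. Origin on the bench, under the middle of the drop edge; x = push direction (yaw within 0.3 of world x), y left, z up. In its frame, mm: level deck with its top at z = 60 runs from x = -100 to the drop edge at x = 0, between rails with inner faces at y = +-29, tops at z = 70. Nothing on it, flap included, rises above z = 120.
- drop_edge (a point): Middle of the drop edge, on the deck's top. The shut flap's skirt bars the way 14 to 18 mm beyond it, from the right wall to left of the middle; the tin cannot push it open. A fingertip in the lane can push the tin right off the edge, going itself up to 11 mm past the edge, short of the flap. Axes are the box's.
- well_floor (a point): Middle of the floor of the well where the tin lands: box (34, 0, 8) mm. The well's inner space: x = 2 to 66, y = -31 to 31, 52 mm deep below the deck. Hinge wall on its left at y = 31 to 43, x = 14 to 68, up to z = 106; back wall at x = 66 to 70, up to z = 96.
- flap (a joint): Hinge of the flap and its press bar (one rigid rocker), rad, axis along the box's x through box y = 38, z = 100 mm. 0 = shut (a spring keeps it there; the flap slopes down across the lane). About 0.48 = flap level, its underside 88 mm above the bench, 8 mm clear of the tin. Stop at 0.75.
- flap_skirt (a point): Middle of the lower edge of the skirt, a 10 mm high rim along the front of the flap (steel plate 50 x 63 x 4 mm that covers the well and bars the lane when shut). Box frame, mm: flap shut (16, 9, 72); flap level (16, 0, 88).
- bar_top (a point): Middle of the top of the press bar: steel plate 160 x 40 x 5 mm, ribbed, left of the lane and along it, box x = -100 to 60. Pressing it down lifts the flap: about 3 N to start, 5 N held level. Box frame, mm: flap shut (-20, 80, 90), bar tilted 0.48 rad, outer side up; flap level (-20, 71, 72), bar level, y = 51 to 91. Its crank stands above it only at x = 28 to 62.
- bar_front (a point): Middle of the front end of the bar's top, box x = -100; y and z as bar_top's. With the bar's top 64 to 74 mm above the bench, pressed anywhere along it, the flap clears the tin. So two fingertips at one height, 66 to 74 mm above the bench, one at box y = 0 and one at y = 70, hold the bar down and push the tin without rubbing on the deck.
- sample_tin: Sample tin: small round white screw tin, 48 mm diameter, 20 mm high, about 40 g, flat on the deck in the lane; origin at the centre of its underside. At the start it lies with its centre 30 to 60 mm before the drop edge.
- large_tin: Bystander: larger white tin, 62 mm diameter, 26 mm high, on the bench right of the lane; origin at the centre of its underside.
- std_bottle: Bystander: brown bottle with white cap, 42 mm diameter, 78 mm high, right of the box; origin at the centre of its underside.
- vial_rack: Bystander: grey rack with capped vials, 62 x 106 x 36 mm, left of the press bar; origin at the centre of its underside.
- beaker: Bystander: glass beaker, 54 mm diameter, 70 mm high, left of the box; origin at the centre of its underside.
- tweezers: Bystander: steel tweezers, 10 x 120 x 8 mm, lying on the bench at the right; origin at the centre of the underside.
Things that resemble listed ones, but are neither listed nor needed, are in the scene too. Leave any blue or purple look-alike of the sample_tin alone.

How it is judged:
By the outcome, as a careful person would: the job done as asked, in the order asked, and still so for the second after the job is handed in, with the robot touching nothing.
It also fails if it takes over 35 s, if anything falls off the work surface, if the arm or the gripper's body presses on something with over 40 N, if the wrist force passes 120 N, or if a joint passes its speed limit or range.

### The arm

A 6-joint arm with a two-finger parallel gripper is mounted at the origin on a cart in front of the work surface, level with it; the furniture and walls round the work are solid. World frame = base frame: x ahead of the robot, y to its left, z up, the work surface at z = 0. Lengths are in m, angles in degrees, forces in N, time in s.
With the tool pointing down it reaches from about 0.3 to 0.75 m from the base axis. Payload 8.5 kg.
Tool frame: the origin (TCP) lies midway between the tips of the shut fingers; the grasp point (between the pads) lies 19 mm behind it (env.tcp_to_grasp is the z of the grasp point in the tool frame, in m); z points along the fingers, y is the line along which they close (so a half turn about z gives the same grasp; the last joint's range is limited). The gripper opens to 85 mm and grips with 20 to 120 N. Pads are 22 mm wide; open, the fingers measure 114 mm over their backs; the gripper's body (76 mm by 85 mm) begins 54 mm behind the grasp point. The pads swing forward as they close: fully open they stand 13 mm farther back than shut.
Start: joints at [-84.299, 21.807, 74.336, -0, 83.858, -12.336], TCP at [0.17, -0.523, 0.231] pointing down, gripper open.
Joint ranges: [-178.18, 178.18], [-50.72, 133.34], [12.68, 142.11], [-81.47, 261.47], [9.98, 163.14], [-165.26, 165.26]. Speed limits (degrees/s): [136.94, 136.94, 180, 180, 180, 180].

### API

Orientations are given as a 3x3 rotation matrix whose columns are the frame's x, y, z axes.
In Python, from rig import env, imaging, job, models gives the robot as it stands. The module is installed in compiled form; this text tells all that it offers.
- The arm moves only by the tool jog_arm, never from a script. Its argument "plan" is text: rows parted by semicolons, each of 7 numbers parted by spaces: the turn, a rotation vector about the tool's x, y, z in degrees, then the shift along the tool's x, y, z in cm, then the closure in counts, from 0 (fully open) to 255 (shut). In form: rx ry rz x y z claw; .... A call has 1 to 10 rows; each row shifts and turns the commanded pose from where the row before left it, along the tool's axes as they then stand; what a row does not reach is not made up. A row lasts 1/12 s, in which the tool goes at most 41.7 mm and 7.16 degrees, less where a joint would pass 70% of its speed; a pose out of reach is approached as far as the arm can. A call with a gripper value outside its range is refused whole. The fingers move at their own pace and stop on an object; "grip_force" is the grip in N (left out, the last holds). Time passes only in rows, so rows that do not move let the fingers close. It gives the time, the measured TCP pose, the force, the opening and the grip force at its end, in the units of the state.
- env.observe(): the state, without advancing time (a new reading comes with each control period).
- imaging.get_image(name): name is "scene" or "top" or "wrist"; returns a dict with "pixels" (420x560x3 uint8, red, green, blue), "depth" (420x560 float32, m along the optical axis (not along the pixel's ray), 0 where there is no reading), "fov_y" (degrees; the focal length in pixels is half the picture's height over the tangent of half this angle, whatever the lens; pixels are square), "cx", "cy" (the principal point, pixels), "world_from_camera" (4x4, takes a point from camera to world coordinates). Camera axes: x right, y down, z forward; pixel columns grow to the right and rows downward; lengths in m; the calibration is good to about 2 mm. A picture is of the moment at which its call begins.
- job.close_job(): hands the job in; it is judged then, once.
Trained networks look in the newest picture that a camera, given by its name, has taken for a name from the list of things; names that differ only in an ending like _2 or _b are one class to them, and where a whole thing is asked for, a point or a joint stands for the part that bears it (a point fixed in the world has none). Each returns a list of dicts, best first, with "confidence" (0 to 1); they miss things now and then, are a little off and sometimes report something else, mostly with a low value. They report only what shows in the picture. A call takes as long as a camera call. They do not tell look-alikes from the thing itself.
- models.outline_of(camera, query): "region" (420x560 bool, what is visible of it) and "bbox" ([centre column, centre row, width, height] in pixels, round what is visible of it).
- models.tip_of(camera, query): "at" ([column, row] in pixels: a listed point, or the origin of a listed thing).
The state is a dict: "time_s": time; "q": joint angles; "qvel": joint speeds; "joint_efforts": joint torques, N m; "position": TCP position; "tool_rot": TCP orientation; "ft_force": force on the tool from outside, world axes, zero at the start; "wrist_torque": the same for the moment, N m; "grip_width": finger opening in m; "gripper_force": force on a finger pad.
Only numpy, scipy, OpenCV 4.12 (cv2) and the standard library are available. Lean on these libraries where they do the work, as an engineer would, in place of code of your own. Each camera call takes 0.05 s, during which the arm holds its last target. There are 200 camera calls.

## Working session

There is one attempt and no reset: what is moved stays moved. The work goes in short steps, Python scripts to look and compute and a tool call to move; the robot and the scene stay as the last step left them, time stands still between calls to the robot, and variables do not carry over. Pictures are saved under pics/ and viewed, at most 12 in all, crops included, and the job is handed in when it is done.

Besides the shell and the picture viewer there is one more tool, called after "Request:" by a JSON object that holds its "fn" and its "kwargs". jog_arm: Moves the arm, as the interface text tells. Its arguments: {"type":"object","properties":{"plan":{"type":"string"},"grip_force":{"type":"number"}},"required":["plan"]}

```bash
mkdir -p pics; cat > h.py <<'E'
import numpy as np, cv2
from rig import env, imaging, job, models
def pt(im,u,v,z=None):
    f=210/np.tan(np.radians(im['fov_y'])/2); T=np.array(im['world_from_camera'])
    r=np.array([(u-im['cx'])/f,(v-im['cy'])/f,1.])
    if z is None:
        d=im['depth'][int(round(v)),int(round(u))]; return T[:3,:3]@(r*d)+T[:3,3]
    w=T[:3,:3]@r; return T[:3,3]+w*(z-T[2,3])/w[2]
def cloud(im):
    f=210/np.tan(np.radians(im['fov_y'])/2); T=np.array(im['world_from_camera'])
    v,u=np.mgrid[:420,:560]; d=im['depth']
    return np.stack([(u-im['cx'])/f*d,(v-im['cy'])/f*d,d],-1)@T[:3,:3].T+T[:3,3]
E
python3 - <<'E'
from h import *
np.set_printoptions(precision=4,suppress=True)
ims=[]
for c in ['top','scene']:
    im=imaging.get_image(c); ims.append(im['pixels'][:,:,::-1])
    for n in ['drop_edge','flap_skirt','bar_top','bar_front','sample_tin','well_floor','deposit_box','large_tin','beaker','vial_rack','std_bottle']:
        for r in models.tip_of(c,n)[:3]:
            u,v=r['at']; 
            try: print(c,n,round(r['confidence'],2),np.round(r['at'],1),pt(im,u,v))
            except Exception as e: print(c,n,r,e)
cv2.imwrite('pics/top.png',cv2.resize(ims[0],(800,600)));cv2.imwrite('pics/scene.png',cv2.resize(ims[1],(800,600)))
print(env.observe())
E
```

```text
top drop_edge 0.82 [278.5 210.1] [0.5528 0.0657 0.0051]
top drop_edge 0.55 [247.5 214.8] [0.5277 0.1369 0.0876]
top flap_skirt 0.77 [278.2 205.3] [0.5521 0.0658 0.0697]
top bar_top 0.62 [249.4 212.4] [0.5333 0.1325 0.0872]
top bar_front 0.84 [237.2 250.5] [ 0.4553  0.1689 -0.0018]
top sample_tin 0.81 [354.8 240.9] [ 0.4706 -0.1166  0.0209]
top sample_tin 0.73 [180.5 252.2] [0.4512 0.3037 0.0219]
top sample_tin 0.71 [144.5 252.2] [0.4534 0.3923 0.0169]
top well_floor 0.7 [285.6 204.5] [0.5521 0.0485 0.0773]
top deposit_box 0.58 [282.5 218.6] [0.5214 0.0563 0.0626]
top large_tin 0.83 [316.5 241.8] [ 0.4696 -0.0242  0.0256]
top beaker 0.82 [218.2 188.4] [0.6121 0.2156 0.0005]
top vial_rack 0.74 [215.3 223.1] [0.5187 0.2183 0.0337]
top std_bottle 0.84 [320.5 211.9] [ 0.5361 -0.0335  0.0599]
scene drop_edge 0.82 [281.1 230.4] [0.5333 0.0585 0.059 ]
scene flap_skirt 0.46 [282.8 221.3] [0.5538 0.0642 0.0752]
scene bar_front 0.59 [383.3 295.7] [ 0.4615 -0.2589  0.0113]
scene sample_tin 0.72 [188.  238.2] [0.4334 0.2988 0.0137]
scene sample_tin 0.63 [164.  232.8] [0.4287 0.3795 0.0087]
scene 
[... 349 characters left out ...]
0.0128]
scene vial_rack 0.8 [228.7 238.8] [0.2106 0.0142 0.236 ]
scene std_bottle 0.68 [311.4 252.6] [ 0.5319 -0.035   0.0181]
{'time_s': 1.2, 'q': array([-84.2996,  21.807 ,  74.3342,  -0.0006,  83.8569, -12.3347]), 'qvel': array([-0.1151, -0.0165,  0.0369, -0.0522, -0.0842,  0.1213]), 'joint_efforts': array([  0.0007, -44.8326, -23.1462,  -0.0001,   0.0006,   0.    ]), 'position': array([ 0.1703, -0.523 ,  0.2313]), 'tool_rot': array([[ 0.9509,  0.3096, -0.    ],
       [ 0.3096, -0.9509, -0.    ],
       [-0.    ,  0.    , -1.    ]]), 'ft_force': array([ 0.45  , -0.0282,  0.3458]), 'wrist_torque': array([-0.0589, -0.0192,  0.0262]), 'gripper_force': 0.0, 'grip_width': 0.08551748332793846}
```

View pics/top.png

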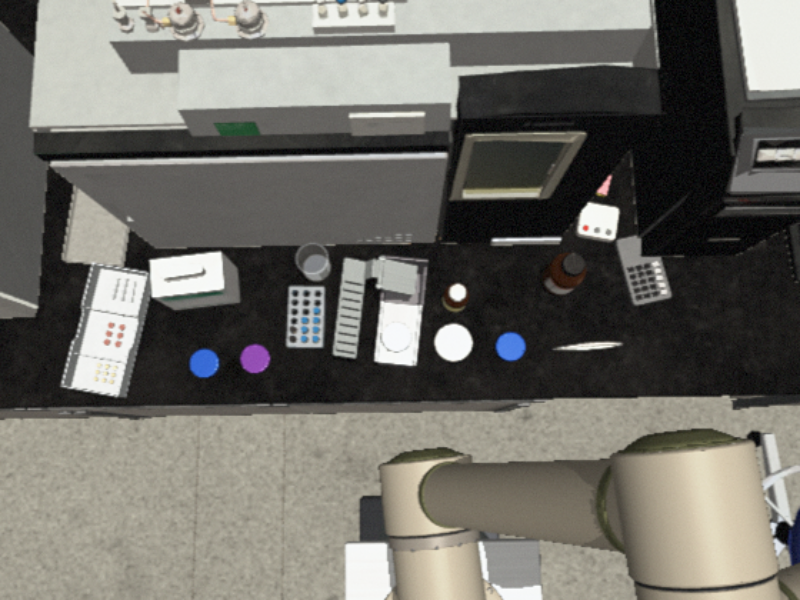

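View pics/scene.png

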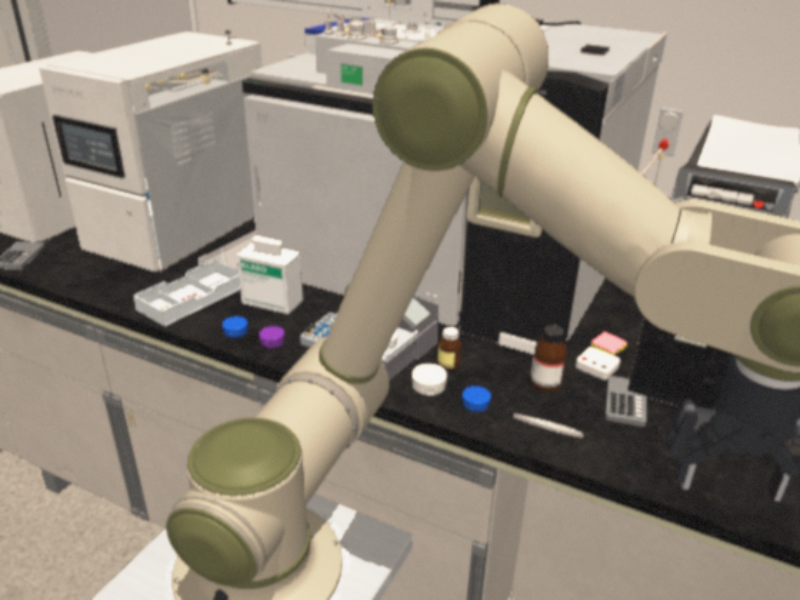

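The top view shows the box at about (380–425, 258–365) in the 800x600 picture, with the white tin in its lane at (397, 337) and the press bar at (350, 308). Four other round tins are in view: large white (453, 342), blue (510, 346) and (204, 362), and purple (255, 358). The one in the lane fits the description. I'll enlarge it to confirm and fit the box pose.

```bash
python3 - <<'E'
from h import *
np.set_printoptions(precision=4,suppress=True)
im=imaging.get_image('top'); P=cloud(im)
c=im['pixels'][170:265,225:345,::-1]; cv2.imwrite('pics/crop.png',cv2.resize(c,(720,570),interpolation=cv2.INTER_CUBIC))
X,Y,Z=P[...,0],P[...,1],P[...,2]
v,u=np.mgrid[:420,:560]
reg=(u>225)&(u<305)&(v>175)&(v<262)
H,e=np.histogram(Z[reg],bins=np.arange(0,.13,.004)); print(list(zip(np.round(e,3),H)))
for n,lo,hi,ulo,uhi in [('deck+rails',.05,.076,262,298),('tin',.076,.086,264,296),('bar',.055,.11,232,258)]:
    m=reg&(Z>lo)&(Z<hi)&(u>=ulo)&(u<=uhi)
    if n=='tin': m&=v>222
    q=P[m]; r=cv2.minAreaRect((q[:,:2]*1000).astype(np.float32)); print(n,m.sum(),r,q.mean(0),q.min(0),q.max(0))
for r in models.outline_of('top','sample_tin'): print(r['bbox'],r['confidence'])
for vv in range(182,262,4): print(vv,[(int(1000*X[vv,k]),int(1000*Y[vv,k]),int(1000*Z[vv,k])) for k in range(234,302,4)])
E
```

```text
[(np.float64(0.0), np.int64(1409)), (np.float64(0.004), np.int64(286)), (np.float64(0.008), np.int64(128)), (np.float64(0.012), np.int64(38)), (np.float64(0.016), np.int64(44)), (np.float64(0.02), np.int64(18)), (np.float64(0.024), np.int64(13)), (np.float64(0.028), np.int64(12)), (np.float64(0.032), np.int64(7)), (np.float64(0.036), np.int64(12)), (np.float64(0.04), np.int64(11)), (np.float64(0.044), np.int64(15)), (np.float64(0.048), np.int64(16)), (np.float64(0.052), np.int64(53)), (np.float64(0.056), np.int64(370)), (np.float64(0.06), np.int64(349)), (np.float64(0.064), np.int64(83)), (np.float64(0.068), np.int64(146)), (np.float64(0.072), np.int64(114)), (np.float64(0.076), np.int64(261)), (np.float64(0.08), np.int64(359)), (np.float64(0.084), np.int64(324)), (np.float64(0.088), np.int64(324)), (np.float64(0.092), np.int64(386)), (np.float64(0.096), np.int64(299)), (np.float64(0.1), np.int64(112)), (np.float64(0.104), np.int64(82)), (np.float64(0.108), np.int64(16)), (np.float64(0.112), np.int64(0)), (np.float64(0.116), np.int64(0)), (np.float64(0.12), np.int64(0)), (np.float64(
[... 5274 characters left out ...]
), (455, 127, -1), (455, 117, 0), (455, 107, 1), (448, 96, 61), (448, 86, 59), (448, 77, 59), (447, 68, 59), (447, 58, 58), (447, 49, 57), (446, 40, 71), (453, 29, -1), (453, 19, 2)]
254 [(446, 176, 0), (446, 166, 0), (446, 157, 0), (446, 147, 0), (445, 137, 2), (445, 127, 0), (445, 117, 0), (445, 108, -1), (441, 97, 39), (439, 87, 51), (438, 77, 62), (438, 68, 58), (438, 59, 59), (438, 49, 60), (436, 40, 71), (444, 29, -1), (444, 20, -3)]
258 [(436, 176, 0), (436, 166, 0), (436, 156, 1), (436, 147, -2), (436, 137, -2), (436, 127, -1), (435, 118, 0), (435, 108, 0), (435, 98, 0), (435, 88, -2), (434, 78, 2), (434, 69, 1), (434, 59, 1), (434, 49, -3), (434, 39, 1), (434, 30, 0), (434, 20, -1)]
```

View pics/crop.png

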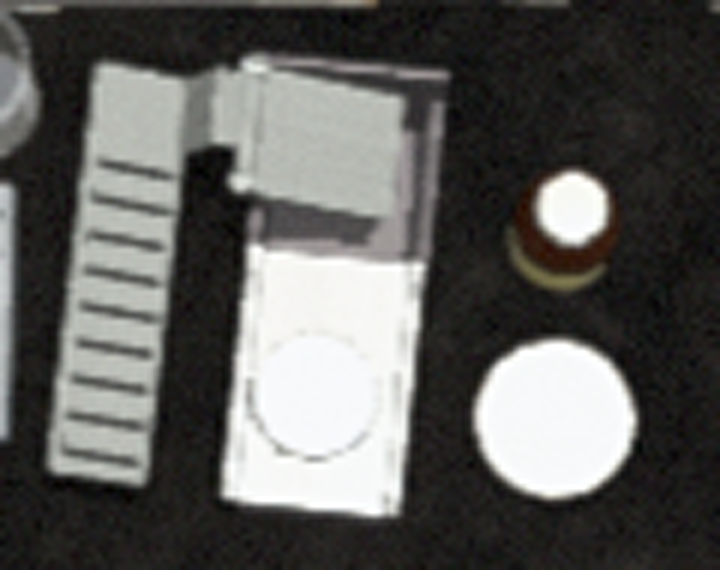

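The crop shows the white tin in the lane at (313, 395), free of the flap, with the ribbed bar to its left. That is the sample tin. The box origin is at about (0.536, 0.059) with yaw about −7.4°. The next move goes over the start position, with the fingers part-closed so the tips are about 70 mm apart.

Request:
{"fn": "jog_arm", "kwargs": {"plan": "0 0 6.35 0 0 0 87; 0 0 6.35 0 0 0 87; 0 0 6.35 0 0 0 87; 0 0 6.35 0 0 0 87; 0 0 0 1.12 -3.88 0 87; 0 0 0 1.12 -3.88 0 87; 0 0 0 1.12 -3.88 0 87; 0 0 0 1.12 -3.88 0 87; 0 0 0 1.12 -3.88 0 87; 0 0 0 1.12 -3.88 0 87", "grip_force": 60}}

```text
time_s: 2.13
position: [0.267, -0.2989, 0.2314]
tool_rot: [[0.992, -0.129, 0.0], [-0.129, -0.992, -0.0], [0.0, 0.0, -1.0]]
ft_force: [1.2, 0.6, 0.8]
grip_width: 0.0563
gripper_force: 0.0
```

Request:
{"fn": "jog_arm", "kwargs": {"plan": "0 0 0 1.12 -3.88 0 87; 0 0 0 1.12 -3.88 0 87; 0 0 0 1.12 -3.88 0 87; 0 0 0 1.12 -3.88 0 87; 0 0 0 1.12 -3.88 0 87; 0 0 0 1.12 -3.88 0 87; 0 0 0 1.12 -3.88 0 87; 0 0 0 1.12 -3.88 0 87; 0 0 0 1.12 -3.88 0 87; 0 0 0 0 0 0 87"}}

```text
time_s: 2.97
position: [0.4127, 0.0383, 0.2314]
tool_rot: [[0.993, -0.121, 0.001], [-0.121, -0.993, 0.002], [0.001, -0.002, -1.0]]
ft_force: [-0.1, -0.5, 0.0]
grip_width: 0.0559
gripper_force: 0.0
```

```bash
python3 - <<'E'
from h import *
np.set_printoptions(precision=4,suppress=True)
im=imaging.get_image('wrist'); P=cloud(im); cv2.imwrite('pics/w1.png',im['pixels'][:,:,::-1])
s=env.observe(); print(s['position'],s['tool_rot'],s['q'])
for n in ['drop_edge','flap_skirt','bar_top','bar_front','sample_tin']:
    for r in models.tip_of('wrist',n)[:2]: print(n,round(r['confidence'],2),np.round(r['at']),pt(im,*r['at']))
X,Y,Z=P[...,0],P[...,1],P[...,2]
R=(X>.4)&(X<.64)&(Y>0)&(Y<.19)&(im['depth']>0)
m=R&(Z>.073)&(Z<.086)&(X<.52)&(Y<.1); q=P[m]; print('tin',m.sum(),cv2.minEnclosingCircle((q[:,:2]*1000).astype(np.float32)),q.mean(0))
for n,m in [('deckrail',R&(Z>.055)&(Z<.0735)&(Y<.112)&(X<.55)),('deck',R&(Z>.056)&(Z<.064)&(Y<.112)&(X<.55)),('bar',R&(Z>.066)&(Z<.11)&(Y>.108)&(X<.57))]:
    q=(P[m][:,:2]*1000).astype(np.float32); print(n,len(q),cv2.minAreaRect(q) if len(q) else '',P[m].mean(0))
E
```

```text
[0.4119 0.0357 0.2313] [[ 0.9926 -0.1217  0.0001]
 [-0.1217 -0.9926  0.0003]
 [ 0.0001 -0.0003 -1.    ]] [-11.5678   7.9669  93.9555   0.0181  78.0733  85.418 ]
drop_edge 0.73 [242.  71.] [0.5392 0.0607 0.054 ]
flap_skirt 0.63 [228.  51.] [0.553  0.069  0.0763]
flap_skirt 0.6 [249.  81.] [0.5284 0.0548 0.0606]
bar_top 0.58 [149.  88.] [0.5288 0.1412 0.0903]
bar_front 0.8 [160. 180.] [0.436  0.1883 0.0004]
bar_front 0.69 [116. 107.] [0.5257 0.2109 0.0187]
sample_tin 0.9 [410. 120.] [ 0.4714 -0.117   0.0205]
sample_tin 0.81 [ 65. 174.] [0.4584 0.2923 0.0201]
tin 2053 ((480.5166015625, 68.18095397949219), 24.18584442138672) [0.4809 0.068  0.0802]
deckrail 5209 ((496.05615234375, 64.30883026123047), (71.83045959472656, 115.75186920166016), 83.11561584472656) [0.4959 0.0629 0.0624]
deck 3976 ((494.1846008300781, 60.93888473510742), (72.20713806152344, 114.47673034667969), 86.82254028320312) [0.4968 0.0619 0.0603]
bar 6762 ((509.8655090332031, 144.11514282226562), (36.770355224609375, 124.48265075683594), 82.91332244873047) [0.513  0.1435 0.0912]
```

View pics/w1.png

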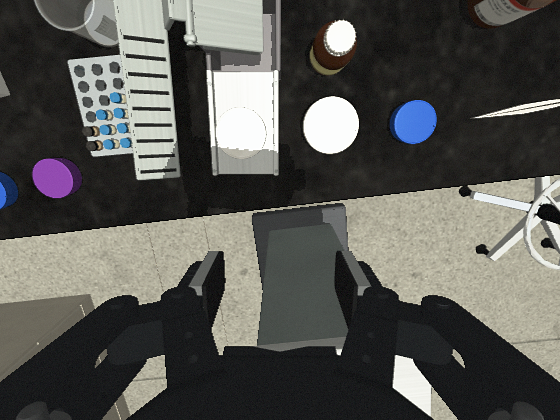

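The wrist view shows the tin in the lane at (240, 131), the bar at (148, 88) and the drop edge at row 71, with the box square to the tool. This agrees with the first estimate to about 2 mm. The next move goes above the start position and down to z ≈ 0.105.

Request:
{"fn": "jog_arm", "kwargs": {"plan": "0 0 0 0.8 -2.5 0 87; 0 0 0 0.8 -2.5 0 87; 0 0 0 0.74 -2.48 0 87; 0 0 0 0 0 3 87; 0 0 0 0 0 3 87; 0 0 0 0 0 3 87; 0 0 0 0 0 2.6 87; 0 0 0 0 0 0 87; 0 0 0 0 0 0 87; 0 0 0 0 0 0 87"}}

```text
time_s: 4.1
position: [0.4452, 0.1032, 0.1168]
tool_rot: [[0.992, -0.13, 0.002], [-0.13, -0.992, -0.0], [0.002, -0.0, -1.0]]
ft_force: [0.0, 0.3, 0.1]
grip_width: 0.0565
gripper_force: 0.0
```

```bash
python3 - <<'E'
from h import *
np.set_printoptions(precision=4,suppress=True)
im=imaging.get_image('wrist'); cv2.imwrite('pics/w2.png',im['pixels'][:,:,::-1])
s=env.observe(); print(s['position'],s['tool_rot'],s['ft_force'])
E
```

```text
[0.4453 0.1033 0.117 ] [[ 0.9916 -0.1292  0.0032]
 [-0.1292 -0.9916 -0.0001]
 [ 0.0032 -0.0003 -1.    ]] [ 0.2361 -0.2461  0.7967]
```

View pics/w2.png

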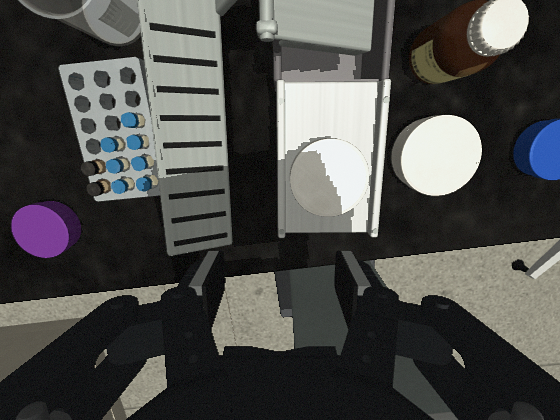

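The view shows the bar's front end under the left finger and the lane's front end under the right, with the tin ahead at (330, 177) and the lane clear of the right finger. I'll correct by 3.5 mm to the left, then press down.

Request:
{"fn": "jog_arm", "kwargs": {"plan": "0 0 0 -0.15 -0.35 0 87; 0 0 0 0 0 1 87; 0 0 0 0 0 1 87; 0 0 0 0 0 0.8 87; 0 0 0 0 0 0.7 87; 0 0 0 0 0 0.6 87; 0 0 0 0 0 0.6 87; 0 0 0 0 0 0 87; 0 0 0 0 0 0 87; 0 0 0 0 0 0 87"}}

```text
time_s: 4.98
position: [0.4436, 0.1041, 0.0706]
tool_rot: [[0.992, -0.127, 0.002], [-0.127, -0.992, -0.007], [0.002, 0.007, -1.0]]
ft_force: [-10.8, -29.2, 31.5]
grip_width: 0.0561
gripper_force: 18.1
```

```bash
python3 - <<'E'
from h import *
np.set_printoptions(precision=4,suppress=True)
im=imaging.get_image('wrist'); a=im['pixels'][:,:,::-1]
im=imaging.get_image('top'); b=cv2.resize(im['pixels'][170:265,225:345,::-1],(530,420))
cv2.imwrite('pics/w3.png',cv2.resize(np.hstack([a,b]),(800,308)))
P=cloud(im);v,u=np.mgrid[:420,:560]
m=(u>245)&(u<300)&(v>180)&(v<215)&(P[...,2]>.07); q=P[m]; print('flap z', np.percentile(q[:,2],[5,50,95]))
s=env.observe(); print(s['position'],s['tool_rot'],s['ft_force'],s['wrist_torque'])
E
```

```text
flap z [0.0748 0.0941 0.3438]
[0.4436 0.1041 0.0707] [[ 0.9919 -0.1266  0.0017]
 [-0.1266 -0.9919 -0.007 ]
 [ 0.0026  0.0067 -1.    ]] [-11.3037 -29.6894  32.8229] [-3.9429  1.694   0.1232]
```

View pics/w3.png

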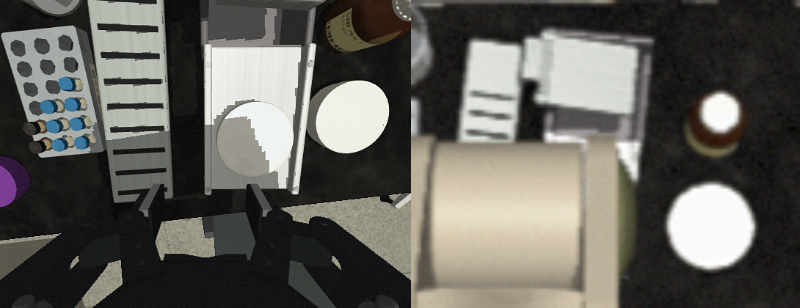

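The bar is under the left finger and the tin is untouched. The contact force of 30 N sideways and 32 N up is more than the spring should give. I'll measure the flap angle and the finger location before going on.

```bash
python3 - <<'E'
from h import *
np.set_printoptions(precision=4,suppress=True)
O=np.array([.535,.0592,0]);a=-7.2*np.pi/180;R=np.array([[np.cos(a),-np.sin(a),0],[np.sin(a),np.cos(a),0],[0,0,1]])
for c in ['top','wrist']:
    im=imaging.get_image(c); B=(cloud(im)-O)@R*1000; ok=im['depth']>0
    for n,x0,x1,y0,y1 in [('flap',20,58,-25,30),('bar',-60,20,48,104),('barfront',-98,-60,48,104)]:
        m=ok&(B[...,0]>x0)&(B[...,0]<x1)&(B[...,1]>y0)&(B[...,1]<y1)&(B[...,2]>55)&(B[...,2]<118); q=B[m]
        if len(q)>20: p=np.polyfit(q[:,1],q[:,2],1); print(c,n,len(q),q.mean(0),'slope',np.arctan(p[0]),'y',np.percentile(q[:,1],[2,98]))
    m=ok&(B[...,0]<-70)&(B[...,0]>-125)&(B[...,2]>66)&(B[...,2]<130)&(abs(B[...,1]-35)<75)
    for z in range(66,130,8):
        q=B[m&(abs(B[...,2]-z)<4)]
        if len(q): print(c,z,len(q),'x',np.percentile(q[:,0],[5,95]),'y',np.unique((q[:,1]/5).round()*5))
    if c=='wrist': cv2.imwrite('pics/w4.png',cv2.resize(im['pixels'][180:400,130:430,::-1],(800,587)))
E
```

```text
top flap 386 [38.9107  2.6463 95.9205] slope 0.19065940014782284 y [-24.0307  28.7977]
top bar 233 [ 3.9122 76.7731 78.6081] slope 0.1782578633372306 y [57.5286 95.1941]
wrist bar 18816 [-16.6364  75.6729  78.5838] slope 0.17662787651991904 y [56.6587 93.9835]
wrist barfront 7140 [-78.9309  73.5076  83.8835] slope -0.19065588119765087 y [56.5573 93.5688]
wrist 66 544 x [-95.1901 -71.4154] y [-35. -30.  30.  35.]
wrist 74 1848 x [-95.0199 -70.9539] y [-35. -30.   5.  30.  35.  55.  60.  65.  70.  75.  80.  85.]
wrist 82 3880 x [-95.6931 -70.7497] y [-15. -10.  -5.   0.   5.  10.  15.  20.  60.  65.  70.  75.  80.  85.
  90.  95.]
wrist 90 710 x [-103.8776  -84.046 ] y [-10.  -5.   0.   5.  60.  65.  70.  75.]
wrist 98 861 x [-103.8301  -84.0172] y [-10.  -5.  -0.   5.  60.  65.  70.  75.]
wrist 106 902 x [-103.7649  -84.0517] y [-10.  -5.  -0.   5.  60.  65.  70.  75.]
wrist 114 929 x [-97.6355 -83.1935] y [-15. -10.  -5.  -0.   5.  60.  65.  70.  75.  80.  85.]
wrist 122 1994 x [-88.7785 -81.7949] y [-25. -20. -15. -10.  -5.   0.   5.  60.  65.  70.  75.  80.  85.  90.
  95.]
```

View pics/w4.png

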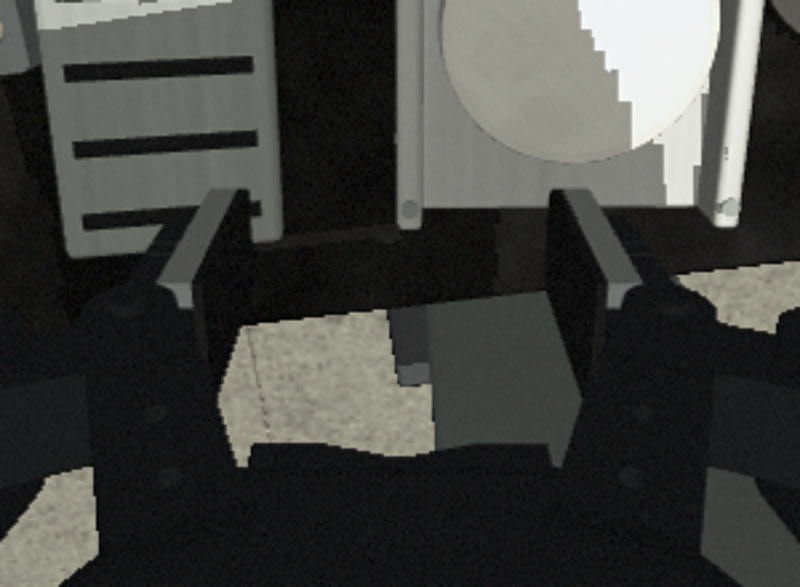

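The flap has opened only to about 0.30 rad. The grippy tip, 24–37 mm from the hinge, is being dragged sideways because the bar moves toward the hinge as it turns. I'll lift off, open wider and press farther out, following the bar's arc by moving right while going down.

Request:
{"fn": "jog_arm", "kwargs": {"plan": "0 0 0 0 0.1 -1 87; 0 0 0 0 0 -1.5 87; 0 0 0 0 0 -1.5 57; 0 0 0 0 -0.65 0 57; 0 0 0 0 -0.65 0 57; 0 0 0 0 0 0 57; 0 0 0 0 0 0 57; 0 0 0 0 0 0 57"}}

```text
time_s: 5.85
position: [0.4445, 0.1196, 0.1076]
tool_rot: [[0.992, -0.128, -0.001], [-0.128, -0.992, -0.0], [-0.001, 0.0, -1.0]]
ft_force: [0.4, -1.1, 0.1]
grip_width: 0.0664
gripper_force: 0.0
```

```bash
cat > b.py <<'E'
from h import *
np.set_printoptions(precision=4,suppress=True)
O=np.array([.535,.0592,0]);a=-7.2*np.pi/180;R=np.array([[np.cos(a),-np.sin(a),0],[np.sin(a),np.cos(a),0],[0,0,1]])
s=env.observe(); T=s['tool_rot']; print('box',(s['position']-O)@R*1000,'yaw',np.degrees(np.arctan2(T[1,0],T[0,0])),'tilt',T[:2,2],'w',s['grip_width'],'F',s['ft_force']@R)
im=imaging.get_image('wrist'); B=(cloud(im)-O)@R*1000; ok=im['depth']>0
m=ok&(B[...,0]>-60)&(B[...,0]<20)&(B[...,1]>48)&(B[...,1]<104)&(B[...,2]>55)&(B[...,2]<118); q=B[m]
if len(q)>50: print('bar slope',np.arctan(np.polyfit(q[:,1],q[:,2],1)[0]),q.mean(0))
m=ok&(B[...,0]>-100)&(B[...,0]<10)&(abs(B[...,1])<27)&(B[...,2]>73)&(B[...,2]<84); q=B[m]
if len(q)>50: print('tin',cv2.minEnclosingCircle(q[:,:2].astype(np.float32)),len(q))
m=ok&(B[...,2]>85)&(B[...,2]<105)&(B[...,0]<s['position'][0]*0+((s['position']-O)@R*1000)[0]+25)&(B[...,0]>-125); q=B[m]
for sgn in (1,-1):
    k=q[(q[:,1]-((s['position']-O)@R*1000)[1])*sgn>20]; k=k[abs(k[:,1]-35)<70]
    if len(k): print('finger',sgn,'x',np.percentile(k[:,0],[2,98]),'y',np.percentile(k[:,1],[2,98]),'zmin',k[:,2].min())
E
python3 b.py
```

```text
box [-97.3991  48.6007 107.624 ] yaw -7.333347349393323 tilt [-0.0014 -0.0001] w 0.06643440403426042 F [ 0.5366 -1.0687  0.1419]
bar slope 0.47245394176434474 [-17.0774  81.8362  91.5936]
tin ((-55.28784942626953, 2.1582112312316895), 24.327796936035156) 5542
finger 1 x [-95.9956 -72.8388] y [69.7534 98.0405] zmin 85.00446460384615
```

Request:
{"fn": "jog_arm", "kwargs": {"plan": "0 0 0 0 0 1 57; 0 0 0 0 0 1 57; 0 0 0 0 0.13 0.4 57; 0 0 0 0 0.13 0.4 57; 0 0 0 0 0.13 0.4 57; 0 0 0 0 0.13 0.4 57; 0 0 0 0 0.13 0.4 57; 0 0 0 0 0.13 0.4 57; 0 0 0 0 0 0 57; 0 0 0 0 0 0 57"}}

```text
time_s: 6.73
position: [0.4439, 0.1108, 0.0646]
tool_rot: [[0.992, -0.128, 0.0], [-0.128, -0.992, -0.001], [0.001, 0.001, -1.0]]
ft_force: [-2.6, -6.3, 8.7]
grip_width: 0.066
gripper_force: 4.2
```

```bash
python3 b.py
```

```text
box [-96.8363  39.8158  64.5847] yaw -7.360858309725497 tilt [ 0.0003 -0.0014] w 0.06598936482413018 F [-1.8278 -6.5919  8.6575]
bar slope -0.0063376196468618 [-16.6625  70.1185  71.9302]
tin ((-65.51675415039062, 3.6899633407592773), 34.609439849853516) 9745
finger 1 x [-105.7304  -84.3414] y [72.7754 86.0999] zmin 85.01309849708967
finger -1 x [-105.859  -84.505] y [-6.3409  7.0266] zmin 85.04357421071792
```

The bar is level with its top at 72 mm, and the force is low. Now I push the tin, first 50 mm, then check.

Request:
{"fn": "jog_arm", "kwargs": {"plan": "0 0 0 0.3 0 0.1 57; 0 0 0 0.5 0 0 57; 0 0 0 0.5 0 0 57; 0 0 0 0.5 0 0 57; 0 0 0 0.5 0 0 57; 0 0 0 0.5 0 0 57; 0 0 0 0.5 0 0 57; 0 0 0 0.5 0 0 57; 0 0 0 0.5 0 0 57; 0 0 0 0.4 0 0 57"}}

```text
time_s: 7.62
position: [0.491, 0.1056, 0.0633]
tool_rot: [[0.992, -0.128, 0.0], [-0.128, -0.992, -0.0], [0.0, -0.0, -1.0]]
ft_force: [-3.6, 0.5, 4.2]
grip_width: 0.0664
gripper_force: 2.2
```

```bash
python3 b.py; python3 -c "
from h import *
cv2.imwrite('pics/w5.png',imaging.get_image('wrist')['pixels'][:,:,::-1])"
```

```text
box [-49.4627  40.5533  63.3174] yaw -7.362324536640368 tilt [ 0.0001 -0.    ] w 0.06638003913464162 F [-3.6423  0.0607  4.2392]
bar slope 0.3460800475051759 [-19.3777  69.801   75.803 ]
tin ((-24.674285888671875, 2.6043524742126465), 35.18581771850586) 9635
finger 1 x [-58.4074 -36.8793] y [73.4654 86.8546] zmin 85.01981029993392
finger -1 x [-58.3772 -37.0737] y [-5.6186  7.725 ] zmin 85.01074011486703
```

View pics/w5.png

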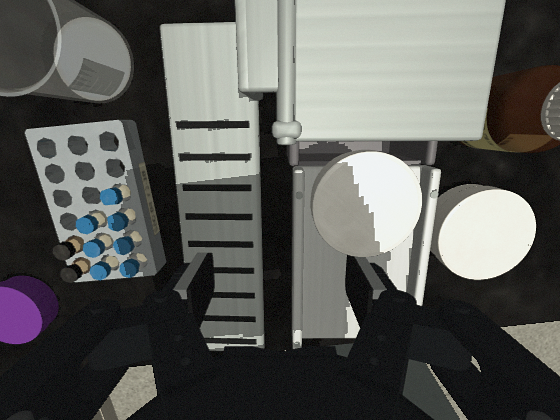

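The tin at (367, 203) is against the fingertip and its front is just over the edge. The flap is level above it and the bar is held down. I'll push on so the fingertip front ends about 8 mm past the edge.

Request:
{"fn": "jog_arm", "kwargs": {"plan": "0 0 0 0.5 0 0 57; 0 0 0 0.5 0 0 57; 0 0 0 0.5 0 0 57; 0 0 0 0.5 0 0 57; 0 0 0 0.5 0 0 57; 0 0 0 0.5 0 0 57; 0 0 0 0.5 0 0 57; 0 0 0 0.5 0 0 57; 0 0 0 0.4 0 0 57; 0 0 0 0 0 0 57"}}

```text
time_s: 8.55
position: [0.5352, 0.0999, 0.0634]
tool_rot: [[0.992, -0.129, 0.002], [-0.129, -0.992, 0.0], [0.002, -0.0, -1.0]]
ft_force: [0.5, 0.5, 3.9]
grip_width: 0.0666
gripper_force: 1.9
```

```bash
python3 b.py; python3 -c "
from h import *
a=imaging.get_image('wrist')['pixels'][:,:,::-1];b=imaging.get_image('scene')['pixels'][190:290,220:353,::-1]
cv2.imwrite('pics/w6.png',cv2.resize(np.hstack([a,cv2.resize(b,(560,420))]),(800,300)))"
```

```text
box [-4.8511 40.3941 63.3983] yaw -7.384505198440052 tilt [0.0017 0.    ] w 0.06658384627174667 F [0.4468 0.5627 3.9265]
bar slope 0.5765846271280971 [-8.0638 68.9573 78.307 ]
tin ((-3.677361249923706, 3.486069917678833), 11.844992637634277) 302
finger 1 x [-13.7426   7.6673] y [73.3472 86.6304] zmin 85.07363718317852
finger -1 x [-13.2375  19.9966] y [-20.7335  18.4214] zmin 85.0515878023268
```

View pics/w6.png

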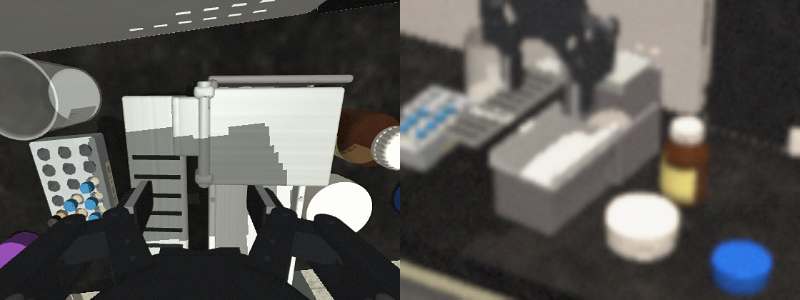

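Contact force along the lane is now zero, so the tin appears to have dropped. The scene view shows something pale at (610, 122) near the edge, so I'll draw back with the flap still held and look into the well.

Request:
{"fn": "jog_arm", "kwargs": {"plan": "0 0 0 -0.6 0 0 57; 0 0 0 -0.9 0 0 57; 0 0 0 -0.9 0 0 57; 0 0 0 -0.9 0 0 57; 0 0 0 -0.9 0 0 57; 0 0 0 -0.8 0 0 57; 0 0 0 0 0 0 57"}}

```text
time_s: 9.28
position: [0.4821, 0.1068, 0.0633]
tool_rot: [[0.992, -0.127, -0.003], [-0.128, -0.992, -0.0], [-0.003, 0.0, -1.0]]
ft_force: [-4.0, 0.2, 4.4]
grip_width: 0.0663
gripper_force: 2.3
```

```bash
python3 b.py; python3 - <<'E'
from h import *
O=np.array([.535,.0592,0]);a=-7.2*np.pi/180;R=np.array([[np.cos(a),-np.sin(a),0],[np.sin(a),np.cos(a),0],[0,0,1]])
a=imaging.get_image('wrist');b=imaging.get_image('scene')
for im in(a,b):
    B=(cloud(im)-O)@R*1000; 
    m=(im['depth']>0)&(B[...,0]>3)&(B[...,0]<64)&(abs(B[...,1])<30)&(B[...,2]<86)&(B[...,2]>3)
    q=B[m]; print(len(q), np.histogram(q[:,2],bins=range(0,90,8)))
    q=q[(q[:,2]>20)&(q[:,2]<60)]
    if len(q): print(q.min(0),q.max(0),q.mean(0))
cv2.imwrite('pics/w7.png',cv2.resize(np.hstack([a['pixels'][:,:,::-1],cv2.resize(b['pixels'][190:290,220:353,::-1],(560,420))]),(800,300)))
E
```

```text
box [-58.4355  40.594   63.2793] yaw -7.3251892717949385 tilt [-0.0026 -0.    ] w 0.0662971893630746 F [-4.038  -0.3083  4.4487]
bar slope 0.30693695721997677 [-20.4342  70.02    75.1603]
tin ((-57.36074447631836, 3.642817258834839), 11.942020416259766) 424
finger 1 x [-67.1152 -45.8011] y [73.5298 86.875 ] zmin 85.01019297823866
finger -1 x [-67.3404 -45.9161] y [-5.5593  7.7952] zmin 85.001685960194
2991 (array([ 812, 1403,   63,   90,   53,   87,  482,    1,    0,    0,    0]), array([ 0,  8, 16, 24, 32, 40, 48, 56, 64, 72, 80, 88]))
[  3.12884166 -29.95744384  20.04099915] [18.43086612 29.97106267 56.27516703] [ 4.39015634 -0.7197528  47.5687953 ]
119 (array([ 0,  1,  0,  9, 70, 15, 14,  6,  3,  1,  0]), array([ 0,  8, 16, 24, 32, 40, 48, 56, 64, 72, 80, 88]))
[  3.74719206 -29.39911468  24.77633686] [63.91612755 29.94406568 58.32534128] [44.9145183  11.42443051 39.15622837]
```

View pics/w7.png

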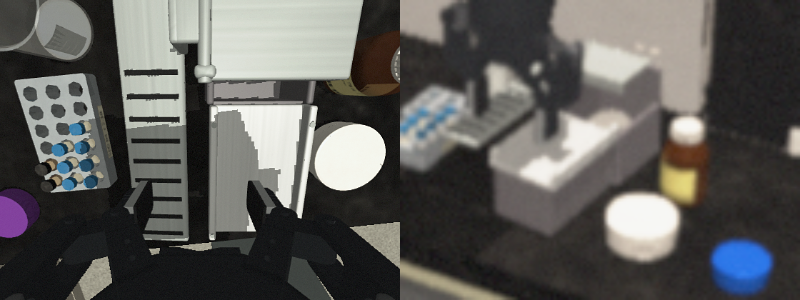

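The deck is empty and the tin is inside the well, seen past the wall at (612, 118), everything below deck level. I'll let the flap close along its arc and rise clear.

Request:
{"fn": "jog_arm", "kwargs": {"plan": "0 0 0 0 -0.13 -0.4 57; 0 0 0 0 -0.13 -0.4 57; 0 0 0 0 -0.13 -0.4 57; 0 0 0 0 -0.13 -0.4 57; 0 0 0 0 -0.13 -0.4 57; 0 0 0 0 -0.13 -0.6 57; 0 0 0 0 0 -1.5 57; 0 0 0 0 0 -3 57; 0 0 0 0 0 -3 57; 0 0 0 0 0 -3 57"}}

```text
time_s: 10.27
position: [0.4851, 0.1142, 0.1958]
tool_rot: [[0.992, -0.128, -0.001], [-0.128, -0.992, -0.0], [-0.001, 0.0, -1.0]]
ft_force: [0.5, -0.2, 0.2]
grip_width: 0.0659
gripper_force: 0.0
```

Request:
{"fn": "jog_arm", "kwargs": {"plan": "0 0 0 -2 0 -2 57; 0 0 0 -3 0 0 57; 0 0 0 -1 0 0 57; 0 0 0 0 0 0 57; 0 0 0 0 0 0 57; 0 0 0 0 0 0 57"}}

```text
time_s: 10.77
position: [0.4268, 0.1217, 0.2141]
tool_rot: [[0.992, -0.128, -0.0], [-0.128, -0.992, -0.0], [-0.0, 0.0, -1.0]]
ft_force: [-0.0, -0.7, 0.1]
grip_width: 0.0661
gripper_force: 0.0
```

```bash
python3 b.py; python3 - <<'E'
from h import *
O=np.array([.535,.0592,0]);a=-7.2*np.pi/180;R=np.array([[np.cos(a),-np.sin(a),0],[np.sin(a),np.cos(a),0],[0,0,1]])
a=imaging.get_image('wrist');b=imaging.get_image('scene')
B=(cloud(b)-O)@R*1000
m=(b['depth']>0)&(B[...,0]>6)&(B[...,0]<62)&(abs(B[...,1])<29)&(B[...,2]<62)&(B[...,2]>3); print(m.sum()); print(B[m][::6].round())
for n in ['large_tin','std_bottle','vial_rack','beaker']:
    r=models.tip_of('wrist',n)
    if r: print(n,pt(a,*r[0]['at']))
cv2.imwrite('pics/w8.png',cv2.resize(np.hstack([a['pixels'][:,:,::-1],cv2.resize(b['pixels'][190:290,220:353,::-1],(560,420),interpolation=cv2.INTER_CUBIC)]),(800,300)))
E
```

```text
box [-115.2219   48.4741  214.1357] yaw -7.377131170970675 tilt [-0.0001 -0.0001] w 0.06605675982954348 F [ 0.0669 -0.687   0.0718]
bar slope 0.47052243189941517 [-18.2502  81.7155  91.4685]
finger 1 x [-97.2877 -90.3527] y [70.088  98.0943] zmin 85.06784768318725
65
[[ 31.  29.  55.]
 [ 54.  20.  33.]
 [ 45.  17.  36.]
 [ 54.  -1.  38.]
 [ 39.  20.  35.]
 [ 50.   7.  34.]
 [ 53. -11.  39.]
 [ 38.   9.  36.]
 [ 50.  -3.  34.]
 [ 37.   5.  34.]
 [ 35.   4.  33.]]
large_tin [ 0.47787238 -0.01581185  0.02729978]
std_bottle [ 0.54542891 -0.01246617  0.04708783]
vial_rack [0.5256244  0.2188715  0.01666787]
beaker [0.59619564 0.19101945 0.05656431]
```

View pics/w8.png

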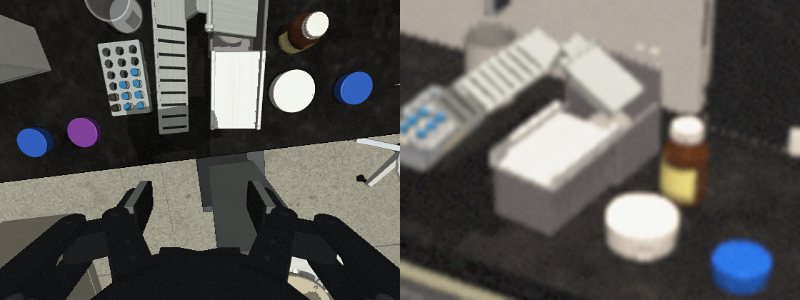

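The flap is shut (bar tilt 0.47 rad), the tin is on the well floor, and the bystanders have not moved. Handing in.

```bash
python3 -c "
from rig import job
print(job.close_job())"
```

```text
the job is handed in; nothing more can be done
None
```

The job is handed in at about 11 s: the white sample tin was pushed off the edge into the deposit box while the bar held the flap open, the flap is shut again, and the bystanders looked undisturbed; the first press wedged (about 32 N up and 30 N sideways on the left fingertip) and I lifted off and redid it farther out on the bar.

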